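# Hang a parts cradle on the kitting rail and lock it at its station

## Task

Take the grey-topped parts cradle that stands on the table, hook it over the free stretch of the rail (the side of the station where no cradle hangs), toward the end and well clear of the station, and let go of it there. Then slide it along the rail, without lifting it off, until it hangs centred on the station's mark, and swing the station's hinged keeper frame over it and press it down until it snaps fully shut round the cradle's top. Keep the cradle upright, and do not disturb the cradle that already hangs on the rail or the bottle and tin near by.

Things in the scene. Friction and masses are not known exactly. Their poses are not given: they have to be found in the camera images.
- carrier: Cradle to hang, stands on the table: 300 g, 200 mm tall. Origin: centre of underside, z up. Tray 70 (x -32 to 38) x 90 (y) x 16 mm; flat stem at x -15 to -9, 36 mm wide, up to the hook block 30 x 50 (y) mm, z 150 to 162. Lip at x 9 to 15 hangs from the block to z 124, its flared lead-in to x 20, z 114. Between tray and lip it is open to +x: the rail enters there, then the cradle is lowered on it.
- carrier_hook (a point): Point in the middle of the underside of the carrier's hook block, 150 mm above its origin: the top of the hook channel, which is 18 mm wide (x) and runs along y. It rests on the top of the rail when the carrier hangs. Axes as the carrier's.
- carrier_tab (a point): Where to grip the carrier from above, fingers closing along its y: the tab on top of the hook block, 24 mm in x, 14 mm in y, from z = 162 to 200 mm; this point is on its axis at z = 187 mm. Axes as the carrier's.
- parked_carrier: An identical cradle that already hangs on the rail, on one or the other side of the station; leave it alone. Origin and axes as the carrier's (origin 50 mm above the table as it hangs).
- rail_stand: Fixed stand. Origin on the table under the rail's middle; the rail runs along its y: round bar 12 mm thick, axis at z = 194 mm (top 200), free from y = -187 to 187 mm between clamp blocks 30 mm high on the posts; feet 70 x 40 x 10 mm. Stand x points away from the robot: hang the carrier with its x (open side) the same way; its tray is then 50 mm over the table.
- station: Fixed station near the middle of the rail: an upright plate at x = -69 to -59 mm, 50 mm wide, 195 mm tall, on the robot's side of the rail, that carries the keeper's hinge; origin on the table under the mark, axes parallel to the stand's.
- mark (a point): The station's mark, scribed as two dark lines on the rail: point on the top of the rail (z = 200 mm), station origin + z. Axes as the station's. The carrier's hook point belongs here.
- keeper (a joint): Turn of the keeper frame from open to shut: 0 open, leaning toward the robot; 0.43 upright; 2.0 fully shut (level round the hook block, pointing to station +x). An over-centre spring pushes it back open up to about 1.4 rad (press with 4 to 8 N on the bar); past that it pulls it shut and holds it there.
- keeper_hinge (a point): Middle of the keeper's hinge line along the station's y, at x = -50, z = 207 mm in the station's frame, axes as the station's. Keeper: flat frame 8 mm thick, two arms at y = 32 to 42 mm either side, joined by a cross bar 84 mm long, 84 to 104 mm from the hinge. Shut, the arms lie beside the 50 mm hook block, 7 mm to spare each side; if the carrier is farther off, they land on it.
- keeper_bar (a point): Middle of the keeper's cross bar, on the face that is its upper face when shut: 94 mm from the hinge line. Press here.
- masking_tape: Roll of tape, 98 mm across, 26 mm high, flat on the table under the free stretch of the rail and stuck there, out of the way. Origin: centre of its underside.
- solvent_bottle: White bottle, 62 mm across, 140 mm tall, beside the carrier; leave alone, do not tip. Origin: centre of its underside.
- grease_tin: Round tin, 57 mm across, 41 mm tall, on the other side of the carrier; leave alone. Origin: centre of its underside.
Not all that is in view belongs to the job. Leave any pink or yellow look-alike of the carrier alone.

How it is judged:
By the outcome, as a careful person would: the job done as asked, in the order asked, and still so for the second after the job is handed in, with the robot touching nothing.
It also fails if it takes over 70 s, if anything falls off the work surface, if the arm or the gripper's body presses on something with over 40 N, if the wrist force passes 120 N, or if a joint passes its speed limit or range.

## Robot

A 6-joint arm with a two-finger parallel gripper is mounted at the origin on a cart in front of the work surface, level with it; the furniture and walls round the work are solid. World frame = base frame: x ahead of the robot, y to its left, z up, the work surface at z = 0. Lengths are in mm, angles in rad, forces in N, time in s.
With the tool pointing down it reaches from about 275 to 750 mm from the base axis. Payload 10.2 kg.
Tool frame: the origin (TCP) lies midway between the tips of the shut fingers; the grasp point (between the pads) lies 19 mm behind it; z points along the fingers, y is the line along which they close (so a half turn about z gives the same grasp; the last joint's range is limited). The gripper opens to 85 mm and grips with 20 to 120 N. Pads are 22 mm wide; open, the fingers measure 114 mm over their backs; the gripper's body (76 mm by 85 mm) begins 54 mm behind the grasp point. The pads swing forward as they close: fully open they stand 13 mm farther back than shut.
Start: joints at [1.091, 0.313, 1.498, -0, 1.331, -0.223], TCP at [133.356, 507.787, 231.294] pointing down, gripper open.
Joint ranges: [-2.94, 2.94], [-0.97, 2.17], [0.19, 2.56], [-1.23, 4.37], [0.02, 3.11], [-2.88, 2.88]. Speed limits (rad/s): [2.39, 2.39, 3.01, 3.14, 3.14, 3.14].

## Interface

Orientations are given as a unit quaternion [w, x, y, z].
In Python, from rig import ctrl, capture, camera_info gives the robot as it stands.
- The arm moves only by the tool apply_moves, never from a script. Its argument "targets" is a list of rows, each a list of 3 entries, a list of its own where there are three numbers: the finger opening in mm, from 0 to 85.4, then the shift along the world's x, y, z in mm, then the turn, a rotation vector about the world's x, y, z in degrees. In form: [[grip, [dx, dy, dz], [rx, ry, rz]], ...]. A call has 1 to 20 rows; each row is the pose to reach, as a shift and turn from the pose commanded when the call began; what a row does not reach only later rows make up. A row lasts 1/10 s, in which the tool goes at most 50 mm and 8.59 degrees, less where a joint would pass 70% of its speed; a pose out of reach is approached as far as the arm can. A call with a gripper value outside its range is refused whole. The fingers move at their own pace and stop on an object; "squeeze" is the grip in N (left out, the last holds). Time passes only in rows, so rows that repeat a pose let the fingers close. It gives the time, the measured TCP pose, the force, the opening and the grip force at its end, in the units of the state.
- ctrl.sense(): the state, without advancing time (a new reading comes with each control period).
- capture(name): name is "scene" or "top" or "wrist"; returns (picture, depth): 480x640x3 uint8, blue, green, red; 480x640 float32, mm along the optical axis (not along the pixel's ray), 0 where there is no reading.
- camera_info(name): a dict with "vfov" (degrees; the focal length in pixels is half the picture's height over the tangent of half this angle, whatever the lens; pixels are square), "cx", "cy" (the principal point, pixels), "extrinsics" (4x4, takes a point from camera to world coordinates). Camera axes: x right, y down, z forward; pixel columns grow to the right and rows downward; lengths in mm; the calibration is good to about 2 mm. A picture is of the moment at which its call begins: read the wrist's pose just before it. camera_info takes no time and is no camera call; for the wrist camera it gives the pose at the moment of the call.
- ctrl.finish_job(): hands the job in; it is judged then, once.
The state is a dict: "time_s": time; "joints": joint angles; "dq": joint speeds; "tau": joint torques, N m; "eef_pos": TCP position; "ee_rot": TCP orientation; "force": force on the tool from outside, world axes, zero at the start; "wrist_torque": the same for the moment, N m; "grip_width": opening from 0.0 (shut) to 1.0 (fully open); "grip_force": force on a finger pad.
Only numpy, scipy, OpenCV 4.12 (cv2) and the standard library are available. Lean on these libraries where they do the work, as an engineer would, in place of code of your own. Each camera call takes 0.05 s, during which the arm holds its last target. There are 200 camera calls.

## Working session

There is one attempt and no reset: what is moved stays moved. The work goes in short steps, Python scripts to look and compute and a tool call to move; the robot and the scene stay as the last step left them, time stands still between calls to the robot, and variables do not carry over. Pictures are saved under pics/ and viewed, at most 10 in all, crops included, and the job is handed in when it is done.

Besides the shell and the picture viewer there is one more tool, called after ">>>" by a JSON object that holds its "method" and its "body", one argument or row to a line. apply_moves: Moves the arm, as the interface text tells. Its arguments: {"type":"object","properties":{"targets":{"type":"array","items":{"type":"array"}},"squeeze":{"type":"number"}},"required":["targets"]}

```bash
mkdir -p pics; cat > h.py <<'E'
import numpy as np, cv2
from rig import ctrl, capture, camera_info
def K(n):
    i=camera_info(n); f=240/np.tan(np.radians(i["vfov"])/2); return f,i["cx"],i["cy"],np.array(i["extrinsics"])
def cloud(n,d,k=None):
    f,cx,cy,E=k or K(n); v,u=np.mgrid[:480,:640]
    P=np.stack([(u-cx)/f*d,(v-cy)/f*d,d],-1)@E[:3,:3].T+E[:3,3]; P[d==0]=np.nan; return P
def ray(n,u,v,z,k=None):
    f,cx,cy,E=k or K(n); r=E[:3,:3]@np.array([(u-cx)/f,(v-cy)/f,1]); o=E[:3,3]; return o+r*(z-o[2])/r[2]
E
python3 - <<'E'
from h import *
for n in("scene","top"):
    k=K(n);im,d=capture(n);cv2.imwrite(f"pics/{n}0.png",im);np.savez(f"{n}0.npz",im=im,d=d)
    print(n,k[0],k[1],k[2],np.round(k[3],3).tolist())
s=ctrl.sense();print(s["eef_pos"],s["ee_rot"],s["time_s"],s["grip_width"])
E
```

```text
scene 537.0534702851235 328.41412970449005 237.42570724753492 [[0.571, -0.511, 0.643, -125.658], [-0.821, -0.368, 0.437, -327.411], [0.014, -0.777, -0.629, 846.542], [0.0, 0.0, 0.0, 1.0]]
top 586.7057248347438 317.3322589049773 236.2116375443629 [[0.013, -0.989, 0.148, 366.348], [-0.997, -0.001, 0.082, 36.889], [-0.081, -0.149, -0.986, 1304.84], [0.0, 0.0, 0.0, 1.0]]
[133.25300106 507.56183697 230.79743079] [-1.92367262e-04  1.28047887e-01  9.91767818e-01 -5.45592785e-04] 0.1 0.9994519954495611
```

View pics/scene0.png

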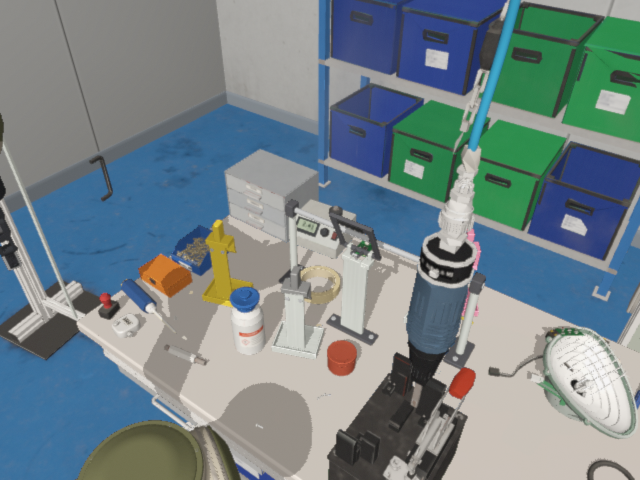

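View pics/top0.png

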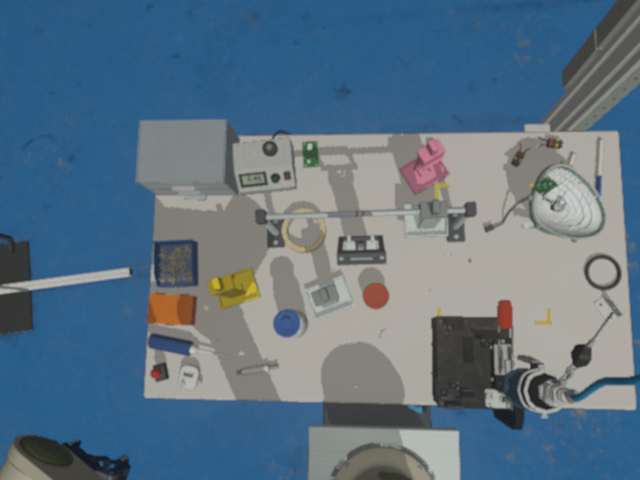

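Top view: candidates are the grey cradle (327,293) between the bottle (289,323) and tin (375,295), the parked cradle on the rail (430,213), the pink one (430,165) and the yellow one (237,287). I choose (327,293). The free rail stretch is on the left (+y), over the tape (303,230), and the station is at (360,250).

```bash
python3 - <<'E'
from h import *
T=np.load("top0.npz");S=np.load("scene0.npz")
a=cv2.resize(T["im"][190:350,210:490],None,fx=2.8,fy=2.8,interpolation=cv2.INTER_CUBIC)[:,:784]
cv2.imwrite("pics/topcrop.png",a)
Pt=cloud("top",T["d"]);Ps=cloud("scene",S["d"])
np.savez("P.npz",t=Pt,s=Ps)
def rep(P,n,x0,x1,y0,y1,z0,z1):
    m=(P[...,0]>x0)&(P[...,0]<x1)&(P[...,1]>y0)&(P[...,1]<y1)&(P[...,2]>z0)&(P[...,2]<z1)
    if m.sum()<5: print(n,"few",m.sum());return
    q=P[m].astype(np.float32); r=cv2.minAreaRect(q[:,:2]); print(n,m.sum(),"mean",q.mean(0).round(1),"rect c",np.round(r[0],1),"size",np.round(r[1],1),"ang",round(r[2],1))
for u,v in[(327,293),(430,213),(289,323),(375,295),(303,230),(360,250),(360,214),(265,216),(470,209)]: print(u,v,Pt[v,u].round(0))
c=Pt[293,327]
for nm,P in(("t",Pt),("s",Ps)):
  for z in((4,25),(140,170),(170,193),(193,215)): rep(P,nm+str(z),c[0]-70,c[0]+70,c[1]-45,c[1]+45,*z)
E
```

```text
327 293 [425. 109. 193.]
430 213 [575. -84. 212.]
289 323 [368. 187. 139.]
375 295 [430.  16.  38.]
303 230 [577. 178.   2.]
360 250 [496.  46. 287.]
360 214 [576.  47. 200.]
265 216 [571. 230. 205.]
470 209 [ 584. -158.  207.]Traceback (most recent call last):
  File "<stdin>", line 14, in <module>
  File "<stdin>", line 10, in rep
cv2.error: OpenCV(4.12.0) /io/opencv/modules/imgproc/src/convhull.cpp:143: error: (-215:Assertion failed) total >= 0 && (depth == CV_32F || depth == CV_32S) in function 'convexHull'
```

View pics/topcrop.png

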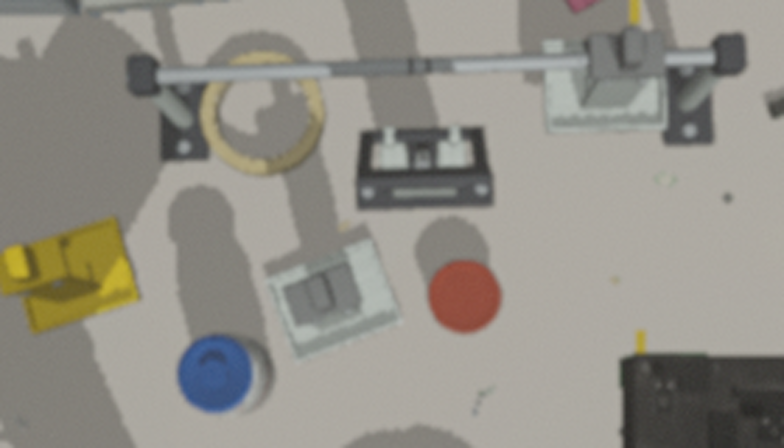

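```bash
python3 - <<'E'
from h import *
D=np.load("P.npz");c=(425,109)
def rep(P,n,x0,x1,y0,y1,z0,z1):
    m=(P[...,0]>x0)&(P[...,0]<x1)&(P[...,1]>y0)&(P[...,1]<y1)&(P[...,2]>z0)&(P[...,2]<z1)
    if m.sum()<5: print(n,"few",m.sum());return
    q=P[m].astype(np.float32); r=cv2.minAreaRect(np.ascontiguousarray(q[:,:2])); print(n,m.sum(),"mean",q.mean(0).round(1),"rect c",np.round(r[0],1),"size",np.round(r[1],1),"ang",round(r[2],1))
for nm in "ts":
  P=D[nm]
  for z in((6,25),(40,110),(110,148),(152,172),(180,192),(192,215)): rep(P,nm+"car"+str(z),c[0]-60,c[0]+60,c[1]-50,c[1]+50,*z)
  for z in((80,140),(190,205),(205,225),(235,260)): rep(P,nm+"park"+str(z),530,630,-130,-40,*z)
  for y in(-140,-20,10,70,100,200): rep(P,nm+"rail%d"%y,540,620,y,y+20,190,210)
  rep(P,nm+"station",480,560,0,100,185,200);rep(P,nm+"keeper",450,560,-20,110,215,320)
  rep(P,nm+"posts+",540,620,205,260,200,215); rep(P,nm+"post-",540,620,-190,-140,200,215)
  rep(P,nm+"tape",500,660,110,250,15,35);rep(P,nm+"bottle",300,420,140,220,60,145);rep(P,nm+"tin",390,470,-20,50,15,45)
f,cx,cy,E=K("top"); print("mark",ray("top",359.3,213.3,200))
E
```

```text
tcar(6, 25) 291 mean [424.1 111.1  12.4] rect c [420.9 111.6] size [100.4  94.5] ang 3.2
tcar(40, 110) 29 mean [409.7 108.9  74.9] rect c [409.5 109.2] size [ 2.7 33.6] ang 26.3
tcar(110, 148) 24 mean [413.  109.4 133.2] rect c [422.8 107.8] size [28.6 44.4] ang 83.8
tcar(152, 172) 295 mean [422.1 114.8 161.2] rect c [422.9 115.9] size [30.4 49.9] ang 21.9
tcar(180, 192) 5 mean [415.3 112.9 187.4] rect c [420.1 111.2] size [ 6.7 21.8] ang 76.4
tcar(192, 215) 93 mean [422.8 115.6 199. ] rect c [423.1 115.8] size [23.6 13.9] ang 20.9
tpark(80, 140) 84 mean [570.1 -88.8 111.2] rect c [570.3 -90.1] size [35.3  5.4] ang 84.6
tpark(190, 205) 156 mean [578.6 -77.9 198.1] rect c [576.8 -85.1] size [22.5 89.9] ang 2.5
tpark(205, 225) 320 mean [581.1 -89.3 210.9] rect c [582.6 -90.6] size [31.  50.5] ang 2.8
tpark(235, 260) 112 mean [580.3 -89.9 247.7] rect c [581.  -90.7] size [23.  14.6] ang 0.9
trail-140 71 mean [ 583.7 -130.4  197. ] rect c [ 583.9 -130.1] size [19.4 12.1] ang 88.7
trail-20 66 mean [579.1  -9.8 197.5] rect c [579.6  -9.9] size [10.4 19.3] ang 0.6
trail10 63 mean [578.8  19
[... 1949 characters left out ...]
an [570.8 210.  199.3] rect c [572.4 210. ] size [19.5 11.7] ang 88.9
sstation 288 mean [514.9  43.  194.7] rect c [520.  46.] size [26.3 58.7] ang 3.2
skeeper 697 mean [495.8  42.8 276.8] rect c [506.7  45.5] size [51.8 84.5] ang 1.5
sposts+ 152 mean [569.6 233.4 207.1] rect c [572.7 228.2] size [27.5 44.2] ang 7.7
spost- 168 mean [ 582.3 -161.4  208.8] rect c [ 584.6 -161.4] size [28.  21.1] ang 2.7
stape 581 mean [581.1 167.5  24.6] rect c [582.1 184.6] size [124.6  91.3] ang 74.2
sbottle 1379 mean [359.4 184.4 107.4] rect c [365.5 191. ] size [58.5 59.2] ang 77.8
stin 768 mean [424.1  11.7  38.2] rect c [430.   15.3] size [58.4 56.3] ang 18.5
mark [577.16956998  48.561883   200.        ]
```

The crop confirms the choice: a grey-topped cradle with the white tray's raised ridge on the robot side. In the depth the stem lies robot-side of the tab, so its open side faces away.

- **Carrier:** tab at (423, 115.7), top z 199–200, yaw +21.5°. Block measures 30x50, matching the sizes given.
- **Rail:** yaw +2°, axis x ≈ 579 − 0.035·y, top z 200.
- **Mark:** (577, 48.5).

Next I move above the tab.

>>> {"method": "apply_moves", "body": {
  "targets": [
    [60, [0, 0, 30], [0, 0, 0]],
    [60, [290, -392, 30], [0, 0, 36.2]],
    [60, [290, -392, 30], [0, 0, 36.2]],
    [60, [290, -392, 30], [0, 0, 36.2]],
    [60, [290, -392, 30], [0, 0, 36.2]],
    [60, [290, -392, 30], [0, 0, 36.2]],
    [60, [290, -392, 30], [0, 0, 36.2]],
    [60, [290, -392, 30], [0, 0, 36.2]],
    [60, [290, -392, 30], [0, 0, 36.2]],
    [60, [290, -392, 30], [0, 0, 36.2]],
    [60, [290, -392, 30], [0, 0, 36.2]],
    [60, [290, -392, 30], [0, 0, 36.2]],
    [60, [290, -392, 30], [0, 0, 36.2]],
    [60, [290, -392, 30], [0, 0, 36.2]]
  ]
}}

```text
time_s: 1.5
eef_pos: [423.0, 116.1, 261.0]
ee_rot: [-0.0, -0.186, 0.983, 0.0]
force: [0.2, 0.1, 0.4]
grip_width: 0.704
grip_force: 0.0
```

>>> {"method": "apply_moves", "body": {
  "targets": [
    [60, [0, 0, -40], [0, 0, 0]],
    [60, [0, 0, -70], [0, 0, 0]],
    [60, [0, 0, -85], [0, 0, 0]],
    [60, [0, 0, -92], [0, 0, 0]],
    [40, [0, 0, -92], [0, 0, 0]],
    [10, [0, 0, -92], [0, 0, 0]],
    [5, [0, 0, -92], [0, 0, 0]],
    [5, [0, 0, -92], [0, 0, 0]],
    [5, [0, 0, -92], [0, 0, 0]],
    [5, [0, 0, -92], [0, 0, 0]],
    [5, [0, 0, -92], [0, 0, 0]],
    [5, [0, 0, -92], [0, 0, 0]]
  ],
  "squeeze": 50
}}

```text
time_s: 2.7
eef_pos: [423.8, 116.0, 170.2]
ee_rot: [0.001, -0.186, 0.982, 0.0]
force: [-0.8, 2.4, 5.9]
grip_width: 0.155
grip_force: 49.8
```

>>> {"method": "apply_moves", "body": {
  "targets": [
    [5, [0, 0, 20], [0, 0, 0]],
    [5, [0, 0, 50], [0, 0, 0]],
    [5, [0, 0, 85], [0, 0, 0]],
    [5, [0, 0, 120], [0, 0, 0]],
    [5, [0, 0, 145], [0, 0, 0]],
    [5, [0, 0, 155], [0, 0, 0]],
    [5, [15, 20, 155], [0, 0, -5]],
    [5, [30, 40, 155], [0, 0, -10]],
    [5, [45, 52, 150], [0, 0, -15]],
    [5, [55, 52, 135], [0, 0, -19.5]],
    [5, [60, 52, 120], [0, 0, -19.5]],
    [5, [60, 52, 115], [0, 0, -19.5]],
    [5, [60, 52, 115], [0, 0, -19.5]],
    [5, [60, 52, 115], [0, 0, -19.5]]
  ]
}}

```text
time_s: 4.1
eef_pos: [483.2, 167.8, 284.7]
ee_rot: [0.0, -0.017, 1.0, 0.0]
force: [-0.0, -0.2, -2.3]
grip_width: 0.155
grip_force: 49.1
```

```bash
python3 - <<'E'
from h import *
s=ctrl.sense();print(s["eef_pos"],s["time_s"],s["grip_width"])
ims=[]
for n in("scene","top"):
    im,d=capture(n);P=cloud(n,d);np.savez(n+"1.npz",im=im,d=d)
    for z in((119,140),(180,262),(262,285),(285,310)):
        m=(abs(P[...,0]-475)<70)&(abs(P[...,1]-168)<60)&(P[...,2]>z[0])&(P[...,2]<z[1])
        if m.sum()>8:
            q=P[m].astype(np.float32);r=cv2.minAreaRect(np.ascontiguousarray(q[:,:2]));print(n,z,m.sum(),q.mean(0).round(1),np.round(r[0],1),np.round(r[1],1),round(r[2],1))
im=np.load("scene1.npz")["im"];cv2.imwrite("pics/s1.png",cv2.resize(im[100:400,180:500],None,fx=2,fy=2))
E
```

```text
[483.21535441 167.75895751 284.6995134 ] 4.1 0.15467534457424106
scene (119, 140) 1024 [481.5 161.  125.9] [485.8 167.1] [73.6 92.3] 2.2
scene (180, 262) 674 [472.5 163.  225.4] [481.1 163.3] [33.8 48.6] 11.6
scene (262, 285) 370 [476.5 160.8 275. ] [481.7 166.3] [31.3 51.7] 4.8
scene (285, 310) 213 [476.1 161.8 299.6] [477.2 164.4] [18.6 43.7] 21.1
top (119, 140) 184 [464.3 166.8 126.4] [473.8 166.7] [46.7 90.4] 2.6
top (180, 262) 38 [467.5 169.7 214.6] [467.5 170.5] [25.2  2. ] 88.8
```

View pics/s1.png

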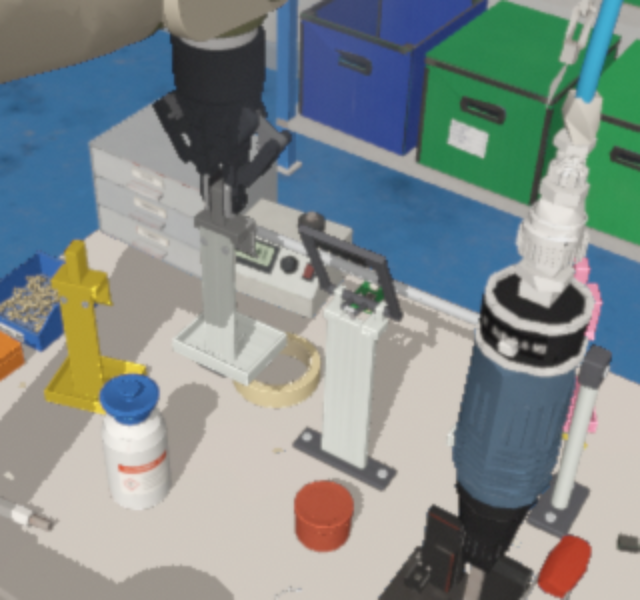

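The close view shows the cradle held upright and level with the rail at crop (215,280), with the bottle (135,440), tin (323,515) and keeper untouched. The tray measures 73x92 at yaw 2.2°. Next I move it over the rail and lower it.

>>> {"method": "apply_moves", "body": {
  "targets": [
    [5, [25, 0, 0], [0, 0, 0]],
    [5, [50, 0, 0], [0, 0, 0]],
    [5, [75, 0, 0], [0, 0, 0]],
    [5, [88, 0, 0], [0, 0, 0]],
    [5, [90, 0, 0], [0, 0, 0]],
    [5, [90, 0, 0], [0, 0, 0]],
    [5, [90, 0, -10], [0, 0, 0]],
    [5, [90, 0, -20], [0, 0, 0]],
    [5, [90, 0, -28], [0, 0, 0]],
    [5, [90, 0, -34], [0, 0, 0]],
    [5, [90, 0, -40], [0, 0, 0]],
    [5, [90, 0, -45], [0, 0, 0]],
    [5, [90, 0, -50], [0, 0, 0]],
    [5, [90, 0, -54], [0, 0, 0]],
    [5, [90, 0, -57], [0, 0, 0]],
    [5, [90, 0, -57], [0, 0, 0]]
  ]
}}

```text
time_s: 5.8
eef_pos: [573.3, 167.8, 226.9]
ee_rot: [-0.0, -0.017, 1.0, -0.0]
force: [0.9, -0.1, -2.1]
grip_width: 0.159
grip_force: 49.1
```

>>> {"method": "apply_moves", "body": {
  "targets": [
    [5, [0, 0, -3], [0, 0, 0]],
    [5, [0, 0, -6], [0, 0, 0]],
    [5, [0, 0, -7], [0, 0, 0]],
    [5, [0, 0, -7.5], [0, 0, 0]],
    [5, [0, 0, -7.5], [0, 0, 0]]
  ]
}}

```text
time_s: 6.3
eef_pos: [573.4, 167.8, 220.1]
ee_rot: [0.0, -0.017, 1.0, -0.0]
force: [-0.8, -0.6, 0.6]
grip_width: 0.156
grip_force: 49.6
```

>>> {"method": "apply_moves", "body": {
  "targets": [
    [25, [0, 0, 0], [0, 0, 0]],
    [45, [0, 0, 0], [0, 0, 0]],
    [45, [0, 0, 0], [0, 0, 0]],
    [45, [0, 0, 0], [0, 0, 0]],
    [45, [0, 0, 30], [0, 0, 0]],
    [45, [0, 0, 65], [0, 0, 0]],
    [45, [-60, 20, 100], [0, 0, 0]],
    [45, [-100, 40, 130], [0, 0, 0]],
    [45, [-100, 40, 130], [0, 0, 0]]
  ]
}}

```text
time_s: 7.2
eef_pos: [471.4, 208.8, 352.6]
ee_rot: [0.002, -0.018, 1.0, 0.0]
force: [-0.3, -0.4, 0.2]
grip_width: 0.526
grip_force: 0.0
```

```bash
python3 - <<'E'
from h import *
s=ctrl.sense();print(s["eef_pos"],s["time_s"],s["grip_width"])
for n in("scene","top"):
    im,d=capture(n);P=cloud(n,d);np.savez(n+"2.npz",im=im,d=d)
    for z in((54,75),(90,160),(205,225),(238,262)):
        m=(abs(P[...,0]-575)<60)&(abs(P[...,1]-165)<55)&(P[...,2]>z[0])&(P[...,2]<z[1])
        if m.sum()>8:
            q=P[m].astype(np.float32);r=cv2.minAreaRect(np.ascontiguousarray(q[:,:2]));print(n,z,m.sum(),q.mean(0).round(1),np.round(r[0],1),np.round(r[1],1),round(r[2],1))
im=np.load("scene2.npz")["im"];cv2.imwrite("pics/s2.png",cv2.resize(im[100:400,180:500],None,fx=2,fy=2))
E
```

```text
[471.40981714 208.78727222 352.57259618] 7.2 0.5257717748729
scene (54, 75) 817 [575.4 162.8  61. ] [581.4 167.4] [74.7 91.2] 3.1
scene (90, 160) 375 [562.  165.4 125.8] [562.2 166.4] [ 8.8 38.8] 4.9
scene (205, 225) 246 [565.9 164.9 213.5] [571.3 166.8] [32.  51.1] 9.0
scene (238, 262) 109 [569.  164.6 247.9] [571.4 166.1] [25.5 15.6] 3.3
top (54, 75) 358 [571.4 158.9  60.1] [580.9 167.1] [70.9 90.3] 2.1
top (90, 160) 84 [560.9 164.7 123.9] [560.7 166.1] [ 7.6 36.4] 9.7
top (205, 225) 312 [570.6 165.  211.2] [572.1 166.4] [30.1 49.3] 2.6
top (238, 262) 104 [569.7 165.7 247.7] [570.7 165.8] [23.9 12.9] 1.2
```

View pics/s2.png

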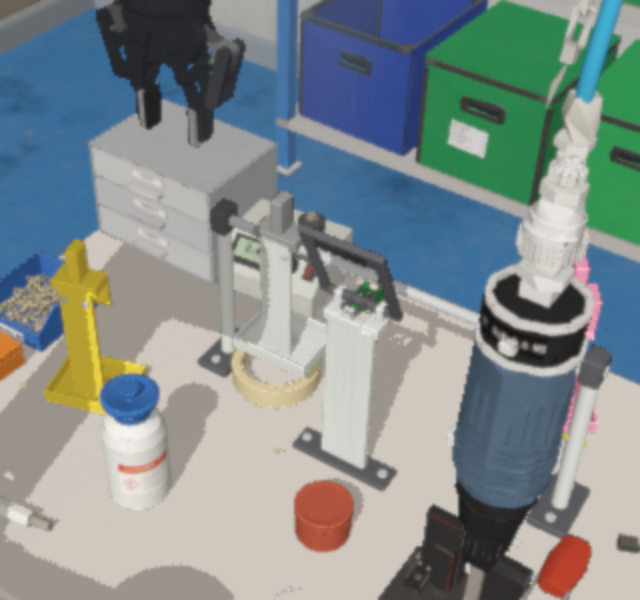

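Cradle now hangs on the free stretch at crop (280,270), clear of the station, tray 50 mm up (tray floor reads z≈60). Regrip the tab lightly and slide.

>>> {"method": "apply_moves", "body": {
  "targets": [
    [45, [50, -20, -30], [0, 0, 0]],
    [45, [99, -40, -60], [0, 0, 0]],
    [45, [99, -40, -60], [0, 0, 0]],
    [45, [99, -40, -90], [0, 0, 0]],
    [45, [99, -40, -115], [0, 0, 0]],
    [45, [99, -40, -126], [0, 0, 0]],
    [45, [99, -40, -129], [0, 0, 0]],
    [25, [99, -40, -129], [0, 0, 0]],
    [10, [99, -40, -129], [0, 0, 0]],
    [5, [99, -40, -129], [0, 0, 0]],
    [5, [99, -40, -129], [0, 0, 0]],
    [5, [99, -40, -129], [0, 0, 0]],
    [5, [99, -40, -129], [0, 0, 0]],
    [5, [99, -40, -129], [0, 0, 0]]
  ],
  "squeeze": 25
}}

```text
time_s: 8.7
eef_pos: [572.8, 167.9, 222.1]
ee_rot: [0.001, -0.017, 1.0, 0.0]
force: [-0.5, 0.6, 5.7]
grip_width: 0.159
grip_force: 29.5
```

>>> {"method": "apply_moves", "body": {
  "targets": [
    [5, [0.2, -5, 0], [0, 0, 0]],
    [5, [0.5, -13, 0], [0, 0, 0]],
    [5, [0.8, -23, 0], [0, 0, 0]],
    [5, [1.1, -33, 0], [0, 0, 0]],
    [5, [1.5, -43, 0], [0, 0, 0]],
    [5, [1.9, -53, 0], [0, 0, 0]],
    [5, [2.2, -63, 0], [0, 0, 0]],
    [5, [2.2, -63, 0], [0, 0, 0]]
  ]
}}

```text
time_s: 9.5
eef_pos: [575.0, 103.9, 222.1]
ee_rot: [0.001, -0.017, 1.0, -0.0]
force: [0.1, -2.6, 6.4]
grip_width: 0.163
grip_force: 29.6
```

>>> {"method": "apply_moves", "body": {
  "targets": [
    [5, [0.3, -8, 0], [0, 0, 0]],
    [5, [0.6, -18, 0], [0, 0, 0]],
    [5, [1.0, -28, 0], [0, 0, 0]],
    [5, [1.3, -38, 0], [0, 0, 0]],
    [5, [1.6, -47, 0], [0, 0, 0]],
    [5, [1.8, -53, 0], [0, 0, 0]],
    [5, [1.9, -55, 0], [0, 0, 0]],
    [5, [1.9, -55, 0], [0, 0, 0]]
  ]
}}

```text
time_s: 10.3
eef_pos: [576.8, 49.9, 222.1]
ee_rot: [0.001, -0.017, 1.0, 0.0]
force: [-0.5, 0.5, 6.1]
grip_width: 0.157
grip_force: 29.7
```

```bash
cat > m.py <<'E'
from h import *
import sys
def go(tag,crop=None):
    s=ctrl.sense();print(s["eef_pos"].round(1),s["time_s"],s["grip_width"])
    for n in("scene","top"):
        im,d=capture(n);P=cloud(n,d);np.savez(n+tag+".npz",im=im,d=d)
        for nm,x,y,w,z in(("tray",580,46,60,(54,75)),("stem",565,46,30,(90,160)),("block",580,48,35,(203,228)),("tab",577,48,20,(238,262)),("keeper",500,46,30,(230,310)),("park",580,-90,40,(205,225))):
            m=(abs(P[...,0]-x)<w)&(abs(P[...,1]-y)<55)&(P[...,2]>z[0])&(P[...,2]<z[1])
            if m.sum()>8:
                q=P[m].astype(np.float32);r=cv2.minAreaRect(np.ascontiguousarray(q[:,:2]));print(n,nm,m.sum(),q.mean(0).round(1),np.round(r[0],1),np.round(r[1],1),round(r[2],1))
if __name__=="__main__": go(sys.argv[1])
E
python3 m.py 3
```

```text
[576.8  49.9 222.1] 10.3 0.1574418013148002
scene tray 584 [589.5  25.4  60.7] [572.9  23.5] [104.9  48.4] 8.4
scene stem 189 [567.1  38.8 123.2] [564.6  47.6] [11.8 35.9] 13.7
scene block 214 [572.   42.5 211.5] [573.3  48.8] [ 30.2 100.7] 11.0
scene tab 256 [571.   46.5 249.9] [574.3  48.5] [42.1 24.1] 88.1
scene keeper 619 [492.6  42.2 284.1] [501.2  45.8] [41.8 85.4] 2.0
top tray 85 [586.9  38.6  57.7] [591.   48.4] [89.8 26.1] 81.8
top stem 16 [564.1  39.4 147.5] [564.1  40.6] [ 2. 18.] 3.5
top block 107 [564.4  48.5 209.7] [566.3  48.9] [12.  49.8] 4.5
top park 326 [580.9 -89.2 211.1] [582.5 -90.5] [30.8 50.5] 3.4
```

>>> {"method": "apply_moves", "body": {
  "targets": [
    [20, [0, 0, 0], [0, 0, 0]],
    [35, [0, 0, 0], [0, 0, 0]],
    [35, [0, 0, 0], [0, 0, 0]],
    [35, [0, 0, 0], [0, 0, 0]],
    [35, [0, 0, 25], [0, 0, 0]],
    [35, [0, 0, 65], [0, 0, 0]],
    [20, [0, 0, 110], [0, 0, 0]],
    [0, [0, 0, 130], [0, 0, 0]],
    [0, [-50, 0, 130], [0, 0, 0]],
    [0, [-100, 0, 130], [0, 0, 0]],
    [0, [-145, 0, 130], [0, 0, 0]],
    [0, [-145, 0, 130], [0, 0, 0]]
  ]
}}

```text
time_s: 11.6
eef_pos: [427.6, 50.3, 351.5]
ee_rot: [0.0, -0.017, 1.0, -0.0]
force: [0.5, 0.1, 0.7]
grip_width: 0.003
grip_force: 0.0
```

```bash
python3 m.py 4; python3 - <<'E'
from h import *
s=np.load("scene4.npz")["im"][130:330,250:470];t=np.load("top4.npz")["im"][180:300,300:432]
cv2.imwrite("pics/c4.png",np.hstack([cv2.resize(s,(440,400)),cv2.resize(t,(352,320)).copy() if 0 else cv2.copyMakeBorder(cv2.resize(t,(352,320),interpolation=cv2.INTER_CUBIC),0,80,0,0,0)]))
E
```

```text
[427.6  50.3 351.5] 11.6 0.002922033355966532
scene tray 587 [589.5  25.3  60.9] [586.5  28.3] [73.6 50. ] 3.4
scene stem 185 [567.2  38.7 122.4] [565.6  48.1] [ 9.1 36.5] 8.8
scene block 230 [572.8  43.1 212.2] [575.1  58.1] [30.8 79.9] 2.0
scene tab 108 [572.7  47.  247.9] [575.3  48.3] [25.6 13.4] 1.0
scene keeper 602 [492.7  41.4 283.8] [502.   45.1] [41.8 85.2] 2.1
top tray 264 [584.4  46.6  59.3] [588.5  49.5] [64.8 89.6] 2.3
top stem 78 [564.7  47.8 124.6] [564.8  48.9] [ 2.9 34.9] 2.0
top block 337 [574.5  49.  210.9] [576.3  46.3] [ 30.5 100.7] 2.7
top tab 98 [574.3  49.2 248.3] [574.1  49.6] [23.1 12.9] 0.1
top park 320 [581.1 -89.4 210.9] [582.6 -90.7] [30.9 50.6] 2.5
```

View pics/c4.png

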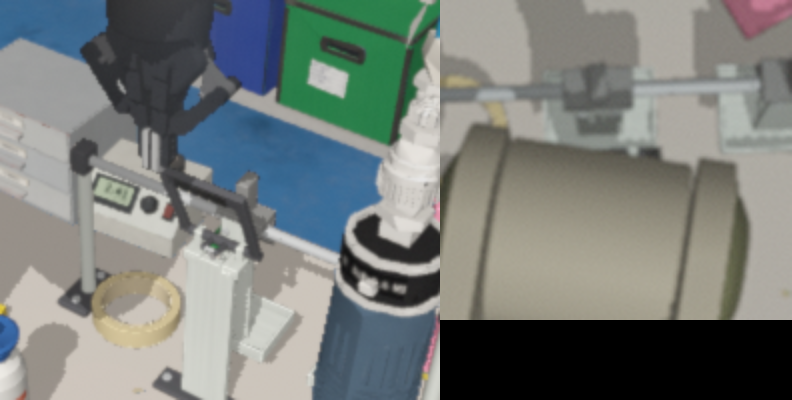

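The combined crop shows the cradle hanging at the station (left crop (250,210), right crop (598,85)). Cameras put it within about 0.7 mm of the mark, and the parked cradle is unmoved. Next I bring the shut fingers behind the keeper bar.

>>> {"method": "apply_moves", "body": {
  "targets": [
    [0, [10, -3.5, -30], [0, 0, 0]],
    [0, [15, -3.5, -60], [0, 0, 0]],
    [0, [15, -3.5, -62], [0, 0, 0]],
    [0, [25, -3.5, -62], [0, 0, 0]],
    [0, [36, -3.4, -61], [0, 0, 0]],
    [0, [46, -3, -58], [0, 0, 0]],
    [0, [56, -2.7, -55], [0, 0, 0]],
    [0, [64, -2.5, -53], [0, 0, 0]],
    [0, [72, -2.3, -52], [0, 0, 0]],
    [0, [80, -2, -51.5], [0, 0, 0]],
    [0, [80, -2, -51.5], [0, 0, 0]]
  ]
}}

```text
time_s: 12.8
eef_pos: [512.3, 47.7, 299.2]
ee_rot: [0.0, -0.017, 1.0, 0.0]
force: [-3.8, -0.5, 2.9]
grip_width: 0.002
grip_force: 1.5
```

```bash
python3 - <<'E'
from h import *
s=ctrl.sense();print(s["eef_pos"].round(1),s["force"])
im,d=capture("scene");P=cloud("scene",d)
cv2.imwrite("pics/k5.png",cv2.resize(im[130:330,250:470],None,fx=2.5,fy=2.5))
E
```

```text
[512.3  47.7 299.2] [-3.76976886 -0.50867566  2.93700246]
```

View pics/k5.png

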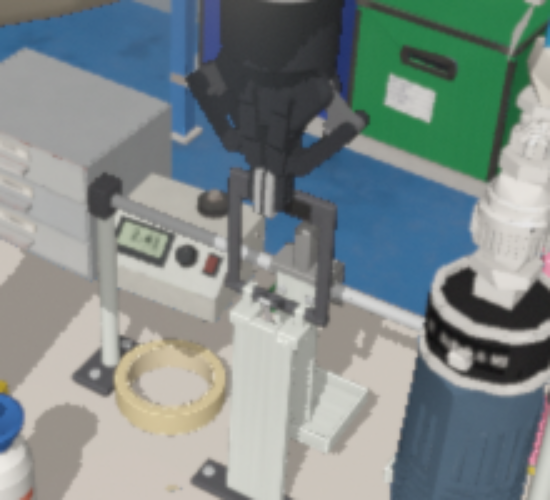

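The picture shows the keeper upright (crop (283,190)) with the fingers behind its bar at crop (265,190) and 4–5 N of force. I continue along the arc.

>>> {"method": "apply_moves", "body": {
  "targets": [
    [0, [9, 0.3, 0.5], [0, 0, 0]],
    [0, [17, 0.5, 0.5], [0, 0, 0]],
    [0, [25, 0.8, -1], [0, 0, 0]],
    [0, [33, 1, -3], [0, 0, 0]],
    [0, [41, 1.3, -6], [0, 0, 0]],
    [0, [48, 1.6, -9.5], [0, 0, 0]],
    [0, [55, 1.9, -14], [0, 0, 0]],
    [0, [62, 2.1, -19], [0, 0, 0]],
    [0, [68, 2.3, -24.5], [0, 0, 0]],
    [0, [74, 2.6, -30.5], [0, 0, 0]],
    [0, [74, 2.6, -30.5], [0, 0, 0]]
  ]
}}

```text
time_s: 13.95
eef_pos: [585.7, 50.4, 267.3]
ee_rot: [-0.001, -0.017, 1.0, 0.0]
force: [0.1, -0.4, -0.3]
grip_width: 0.002
grip_force: 0.0
```

```bash
python3 - <<'E'
from h import *
print(ctrl.sense()["force"])
im,d=capture("scene");cv2.imwrite("pics/k6.png",cv2.resize(im[130:330,250:470],None,fx=2.5,fy=2.5))
E
```

```text
[ 0.06099796 -0.44038586 -0.28428047]
```

View pics/k6.png

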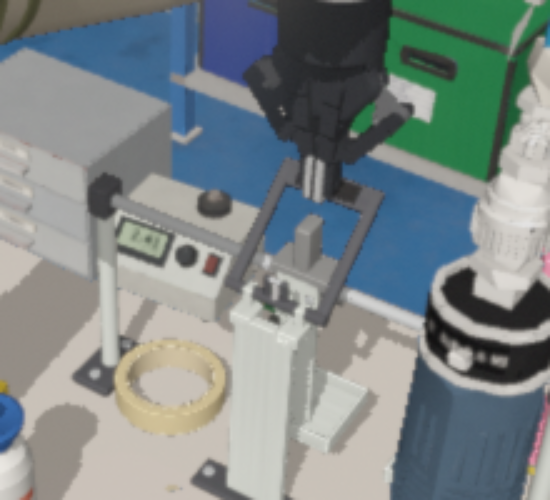

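The keeper leans forward at about 50°, with the fingers on the bar (crop (315,185)) and near zero force, so it is at the over-centre point. I continue down to shut.

>>> {"method": "apply_moves", "body": {
  "targets": [
    [0, [6, 0.2, -6], [0, 0, 0]],
    [0, [11, 0.4, -12], [0, 0, 0]],
    [0, [18, 0.6, -19], [0, 0, 0]],
    [0, [23, 0.8, -26], [0, 0, 0]],
    [0, [28, 1, -34], [0, 0, 0]],
    [0, [32, 1.1, -42], [0, 0, 0]],
    [0, [34, 1.2, -50], [0, 0, 0]],
    [0, [35, 1.2, -55], [0, 0, 0]],
    [0, [35, 1.2, -57], [0, 0, 0]],
    [0, [35, 1.2, -58], [0, 0, 0]],
    [0, [35, 1.2, -58], [0, 0, 0]]
  ]
}}

```text
time_s: 15.1
eef_pos: [620.5, 51.6, 211.1]
ee_rot: [0.0, -0.017, 1.0, -0.0]
force: [-0.3, 0.7, 0.2]
grip_width: 0.003
grip_force: 0.0
```

Level now. I press a few mm further, watching the force.

>>> {"method": "apply_moves", "body": {
  "targets": [
    [0, [0, 0, -1], [0, 0, 0]],
    [0, [0, 0, -2], [0, 0, 0]],
    [0, [0, 0, -3], [0, 0, 0]],
    [0, [0, 0, -3], [0, 0, 0]]
  ]
}}

```text
time_s: 15.5
eef_pos: [620.7, 51.6, 210.6]
ee_rot: [0.002, -0.017, 1.0, -0.0]
force: [-6.0, 0.3, 14.8]
grip_width: -0.002
grip_force: 7.3
```

15 N at z 210.6 is the bar at its stop (shut face at z 211). I retreat upward and check.

>>> {"method": "apply_moves", "body": {
  "targets": [
    [0, [0, 0, 15], [0, 0, 0]],
    [0, [0, 0, 50], [0, 0, 0]],
    [0, [0, 0, 95], [0, 0, 0]],
    [0, [0, 0, 140], [0, 0, 0]],
    [0, [-50, 0, 150], [0, 0, 0]],
    [0, [-100, 0, 150], [0, 0, 0]],
    [0, [-150, 0, 150], [0, 0, 0]],
    [0, [-200, 40, 150], [0, 0, 0]],
    [0, [-230, 80, 150], [0, 0, 0]],
    [0, [-230, 130, 150], [0, 0, 0]],
    [0, [-230, 160, 150], [0, 0, 0]],
    [0, [-230, 160, 150], [0, 0, 0]]
  ]
}}

```text
time_s: 16.7
eef_pos: [389.3, 215.1, 358.1]
ee_rot: [0.0, -0.02, 1.0, 0.001]
force: [0.0, -1.3, 0.3]
grip_width: 0.004
grip_force: 0.0
```

```bash
python3 m.py 7; python3 - <<'E'
from h import *
D=np.load("top7.npz");P=cloud("top",D["d"])
for n,x,y in(("bar",621,50),("arms",570,48)):
    for w in((-42,-32),(32,42)) if n=="arms" else ((-40,40),):
        m=(abs(P[...,0]-x)<(7 if n=="bar" else 25))&(P[...,1]-y>w[0])&(P[...,1]-y<w[1])&(P[...,2]>201)&(P[...,2]<260);q=P[m];print(n,w,m.sum(),np.nanmean(q,0).round(1))
m=(abs(P[...,0]-621)<14)&(abs(P[...,1]-50)<60)&(P[...,2]>203)&(P[...,2]<220);print("bar y",P[m][:,1].min(),P[m][:,1].max())
for n,u,v in(("bottle",289,323),("tin",375,295)):print(n,P[v,u].round(0))
t=D["im"][180:330,260:480];s=np.load("scene7.npz")["im"][130:330,250:470]
cv2.imwrite("pics/f.png",np.hstack([cv2.resize(s,(396,360)),cv2.copyMakeBorder(cv2.resize(t,(396,270),interpolation=cv2.INTER_CUBIC),0,90,0,0,0)]))
E
```

```text
[389.3 215.1 358.1] 16.7 0.0041185785114456995
scene tray 600 [589.3  25.4  60.8] [586.4  28.4] [75.2 50.3] 4.1
scene stem 180 [567.4  37.5 121.2] [565.9  44.5] [ 9.1 28.7] 14.0
scene block 680 [578.5  44.6 212.7] [580.2  48.7] [ 69.6 105.8] 0.3
scene tab 114 [571.8  46.9 247.7] [574.7  48.6] [14.6 26.3] 85.6
top tray 127 [583.6  43.1  57.4] [588.3  49.2] [64.4 72.4] 2.3
top stem 76 [564.6  47.9 124.4] [564.5  48.9] [ 3.  34.9] 2.1
top block 807 [580.6  48.8 210. ] [580.   48.5] [85.6 69.8] 90.0
top tab 100 [574.   49.1 248.2] [574.2  49.6] [23.6 12.9] 0.2
top park 321 [581.  -89.5 211.2] [582.3 -90.6] [30.9 50.1] 2.9
bar (-40, 40) 305 [620.8  50.  210.9]
arms (-42, -32) 129 [569.8  11.3 209.5]
arms (32, 42) 130 [569.6  85.  210. ]
bar y 7.387034566159365 91.19571358247393
bottle [368. 187. 145.]
tin [430.  16.  34.]
```

View pics/f.png

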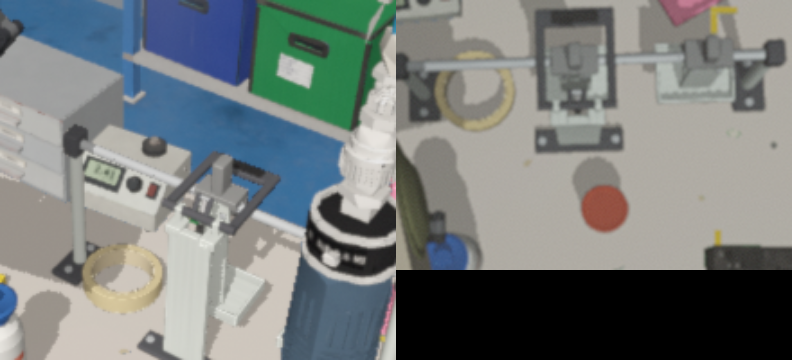

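The final picture shows the keeper level round the hook block (bar z 210.9, arms z 210). The cradle is centred within about 1 mm, and the parked cradle, bottle and tin are where they were. I hand in.

```bash
python3 -c "
from rig import ctrl
print(ctrl.finish_job())"
```

```text
the job is handed in; nothing more can be done
None
```

The job is handed in: I hung the cradle on the free stretch, let go, and slid it along the rail to within about 1 mm of the mark. The keeper is snapped shut round its top, and the parked cradle, bottle and tin did not move.

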